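Switch on the vortex mixer

TASK

Switch on the vortex mixer, the bench device with the small round rubber cup on top: push down the raised front half of its rocker switch with a fingertip until it snaps over, then let go. Leave the switches of the stirrer and the dry block off.

Things in the scene. Friction and masses are not known exactly. Their poses are not given: they have to be found in the camera images.
- mixer_on_end (a point): Where to press: mid-face of the raised front half of the vortex mixer's rocker, 17 mm in front of its pivot, 64 mm above the worktop; must go 7 mm down. Moves with the rocker; when off, z is up and x points level from the mixer's front to its back. The mixer: white box 170 (x) x 110 mm, deck 52 mm high, round drum with rubber cup (50 mm across, rim 116 mm high); drum starts 54 mm behind here.
- mixer_switch (a joint): Its rocker, rad: 0 off, 0.44 on. Black paddle 30 mm wide, 50 long (x). Off: front half (25 mm long, pale line at its end) slopes up 25 deg, rear half level. On: front half level, 56.5 mm above the worktop, 3 mm above its bezel. About 3 to 4 N straight down at the pressing point starts it; resistance falls, and past 0.22 (4 mm down) it snaps to on and stays. The mixer is fixed.
- stirrer_switch (a joint): The same rocker on the magnetic stirrer: 0 off, 0.44 on; starts off and stays off. The stirrer is a fixed white box, 170 x 125 mm, deck 52 mm high, with a flat round white plate (112 mm across) on which a clear beaker (59 mm across, 70 high) stands. The three devices stand side by side in any order, switches to the front, roughly towards the robot.
- heater_switch (a joint): The same rocker on the dry block heater: 0 off, 0.44 on; starts off and stays off. The heater is a fixed white box, 170 x 120 mm, deck 52 mm high, with a square-cornered metal block (76 x 94 mm, top 79 mm above the worktop) with twelve tube holes.
There are look-alikes about, which are no part of the job. Leave any yellow look-alike of the part that bears mixer_on_end alone.

How it is judged:
By the outcome, as a careful person would: the job done as asked, in the order asked, and still so for the second after the job is handed in, with the robot touching nothing.
It also fails if it takes over 32 s, if anything falls off the work surface, if the arm or the gripper's body presses on something with over 40 N, if the wrist force passes 120 N, or if a joint passes its speed limit or range.

ROBOT

A 6-joint arm with a two-finger parallel gripper is mounted at the origin on a cart in front of the work surface, level with it; the furniture and walls round the work are solid. World frame = base frame: x ahead of the robot, y to its left, z up, the work surface at z = 0. Lengths are in m, angles in rad, forces in N, time in s.
With the tool pointing down it reaches from about 0.375 to 0.925 m from the base axis. Payload 5.7 kg.
Tool frame: the origin (TCP) lies at the very end of the fingers, on their centre line; the grasp point (between the pads) lies 19 mm behind it; x points along the fingers, z is the direction in which the jaws open and shut, and the axes are right-handed (so a half turn about x gives the same grasp; the last joint's range is limited). The gripper opens to 85 mm and grips with 20 to 120 N. Pads are 22 mm wide; open, the fingers measure 114 mm over their backs; the gripper's body (76 mm by 85 mm) begins 54 mm behind the grasp point. The pads swing forward as they close: fully open they stand 13 mm farther back than shut.
Start: joints at [-1.273, 0.359, 1.51, -0, 1.272, -0.115], TCP at [0.241, -0.55, 0.208] pointing down, gripper open.
Joint ranges: [-2.97, 2.97], [-1.01, 2.36], [0.21, 2.38], [-0.96, 4.11], [0.2, 2.71], [-2.98, 2.98]. Speed limits (rad/s): [2.39, 2.39, 3.14, 3.14, 3.14, 3.14].

INTERFACE

Orientations are given as a unit quaternion [w, x, y, z].
In Python, from workcell import arm gives the robot as it stands.
- The arm moves only by the tool jog_arm, never from a script. Its arguments are lists of equal length, an entry for each row: "offset": the shift along the tool's x, y, z in mm, a list of three; "dr": the turn, a rotation vector about the tool's x, y, z in degrees, a list of three; "claw": the finger opening in mm, from 0 to 85.4. In form: {"offset": [[x, y, z], ...], "dr": [[wx, wy, wz], ...], "claw": [claw, ...]}. A call has 1 to 20 rows; each row is the pose to reach, as a shift and turn from the pose commanded when the call began, along the tool's axes at that moment; what a row does not reach only later rows make up. A row lasts 1/10 s, in which the tool goes at most 50 mm and 8.59 degrees, less where a joint would pass 70% of its speed; a pose out of reach is approached as far as the arm can. A call with a gripper value outside its range is refused whole. The fingers move at their own pace and stop on an object; "newtons" is the grip in N (left out, the last holds). Time passes only in rows, so rows that repeat a pose let the fingers close. It gives the time, the measured TCP pose, the force and the opening at its end, in the units of the state.
- arm.get_obs(): the state, without advancing time (a new reading comes with each control period).
- arm.grab_frame(name): name is "side" or "top" or "wrist"; returns (picture, depth): 420x560x3 uint8, red, green, blue; 420x560 float32, m along the optical axis (not along the pixel's ray), 0 where there is no reading.
- arm.camera_info(name): a dict with "camera_matrix" (3x3 intrinsics, pixels), "R" (3x3) and "t" (3): a world point X has camera coordinates R X + t; the wrist camera has in their place "hand_eye" (4x4, takes a point from camera to tool coordinates, whose origin is the TCP and whose axes are the tool frame's). Camera axes: x right, y down, z forward; pixel columns grow to the right and rows downward; lengths in m; the calibration is good to about 2 mm. A picture is of the moment at which its call begins: read the wrist's pose just before it. camera_info takes no time and is no camera call.
- arm.sign_off(): hands the job in, once; it reports no verdict.
The state is a dict: "clock": time; "q": joint angles; "joint_vel": joint speeds; "joint_torque": joint torques, N m; "tool_pos": TCP position; "tool_rot": TCP orientation; "ft_force": force on the tool from outside, world axes, zero at the start; "ft_torque": the same for the moment, N m; "width": opening from 0.0 (shut) to 1.0 (fully open).
Only numpy, scipy, OpenCV 4.12 (cv2) and the standard library are available. Lean on these libraries where they do the work, as an engineer would, in place of code of your own. Each camera call takes 0.05 s, during which the arm holds its last target.

## Working session

There is one attempt and no reset: what is moved stays moved. The work goes in short steps, Python scripts to look and compute and a tool call to move; the robot and the scene stay as the last step left them, time stands still between calls to the robot, and variables do not carry over. Pictures are saved under pics/ and viewed, and the job is handed in when it is done.

Besides the shell and the picture viewer there is one more tool, called after ">>>" by a JSON object that holds its "api" and its "payload", one argument or row to a line. jog_arm: Moves the arm, as the interface text tells. Its arguments: {"type":"object","properties":{"offset":{"type":"array"},"dr":{"type":"array"},"claw":{"type":"array"},"newtons":{"type":"number"}},"required":["offset","dr","claw"]}

```bash
mkdir -p pics
cat > h.py <<'E'
import numpy as np, cv2
from workcell import arm
def grab(n,fn):
    p,d=arm.grab_frame(n); cv2.imwrite('pics/'+fn+'.png',cv2.cvtColor(p,cv2.COLOR_RGB2BGR)); np.save('pics/'+fn+'.npy',d); return p,d
def world(n,u,v,d):
    c=arm.camera_info(n); K=np.array(c['camera_matrix']); X=np.linalg.inv(K)@np.array([u,v,1.])*d
    return np.array(c['R']).T@(X-np.array(c['t']))
def ray(n,u,v,z):
    c=arm.camera_info(n); K=np.array(c['camera_matrix']);R=np.array(c['R']);t=np.array(c['t'])
    o=-R.T@t; k=R.T@np.linalg.inv(K)@np.array([u,v,1.]); return o+k*(z-o[2])/k[2]
E
python3 - <<'E'
from h import *
grab('top','top1');grab('side','side1')
print(arm.get_obs())
for n in('top','side'):
    c=arm.camera_info(n);print(n,c['camera_matrix'],-np.array(c['R']).T@c['t'])
E
```

```text
{'clock': 0.1, 'q': array([-1.27311830e+00,  3.59475451e-01,  1.51131372e+00,  1.17735921e-05,
        1.27250920e+00, -1.15111507e-01]), 'joint_vel': array([-0.00072097, -0.00072474, -0.00208373,  0.00081306, -0.00214556,
       -0.00171717]), 'joint_torque': array([ 8.86208636e-04, -5.28652918e+01, -2.79349065e+01, -1.83980619e-04,
        4.91327868e-03, -3.16662306e-05]), 'tool_pos': array([ 0.2404991 , -0.5489836 ,  0.20751638]), 'tool_rot': array([ 0.59139245,  0.38731152,  0.59231441, -0.38653383]), 'ft_force': array([-0.65482549, -0.39239844, -0.57295911]), 'ft_torque': array([-0.02433875, -0.0084523 ,  0.00579173]), 'width': 0.997084262153804}
top [[412.13735408   0.         281.10659649]
 [  0.         412.13735408 216.59863904]
 [  0.           0.           1.        ]] [0.45051764 0.10706298 1.10955371]
side [[487.66802613   0.         275.62000321]
 [  0.         487.66802613 211.31103358]
 [  0.           0.           1.        ]] [0.27287197 1.10568549 1.04648611]
```

View pics/top1.png

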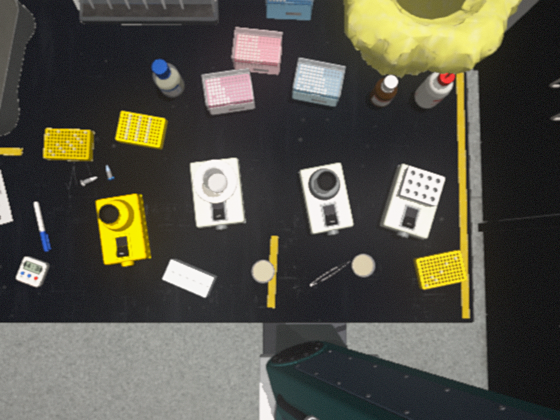

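View pics/side1.png

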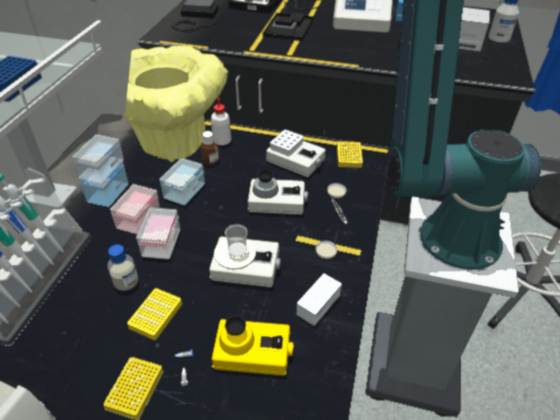

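Three white devices show in the top view, plus a yellow look-alike:
- (217,193): plate and beaker, so this is the stirrer.
- (326,198): dark round cup, so this is the mixer.
- (414,200): block with holes, so this is the heater.
- (122,230): the yellow look-alike, to be left alone.

(326,198) fits the description. I'll confirm it in an enlarged crop and measure it.

Run:
```python
from h import *
p=cv2.imread('pics/top1.png');d=np.load('pics/top1.npy')
c=p[150:245,285:365]; cv2.imwrite('pics/crop1.png',cv2.resize(c,None,fx=6,fy=6,interpolation=cv2.INTER_CUBIC))
s=cv2.imread('pics/side1.png'); c=s[160:225,235:320]; cv2.imwrite('pics/crop2.png',cv2.resize(c,None,fx=8,fy=8,interpolation=cv2.INTER_CUBIC))
g=cv2.cvtColor(p,cv2.COLOR_BGR2GRAY)
# white body -> min area rect at z=.052
m=np.zeros_like(g);m[150:245,285:365]=(g[150:245,285:365]>110)
n,l,st,ce=cv2.connectedComponentsWithStats(m);i=1+np.argmax(st[1:,4])
cn=max(cv2.findContours((l==i).astype(np.uint8),cv2.RETR_EXTERNAL,cv2.CHAIN_APPROX_NONE)[0],key=len)
b=cv2.boxPoints(cv2.minAreaRect(cn));print(b,st[i])
B=np.array([ray('top',u,v,.052) for u,v in b]);print(B.round(4));print([np.linalg.norm(B[k]-B[k-1]).round(4) for k in range(4)])
# dark paddle inside body
m2=np.zeros_like(g);m2[200:228,310:345]=(g[200:228,310:345]<70)
n,l,st,ce=cv2.connectedComponentsWithStats(m2)
for k in range(1,n):
    if st[k,4]>20:
        print(st[k],ce[k],ray('top',*ce[k],.056))
```

```text
[[298.50003 169.50002]
 [340.8077  161.03847]
 [354.53848 229.6923 ]
 [312.2308  238.15385]] [ 299  162   55   73 2193]
[[ 0.6385  0.0569  0.052 ]
 [ 0.6607 -0.053   0.052 ]
 [ 0.4825 -0.0865  0.052 ]
 [ 0.4609  0.0223  0.052 ]]
[np.float64(0.1809), np.float64(0.1121), np.float64(0.1813), np.float64(0.1109)]
[326 214  11  11  83] [330.61445783 219.07228916] [ 0.50966319 -0.02472408  0.056     ]
```

View pics/crop1.png

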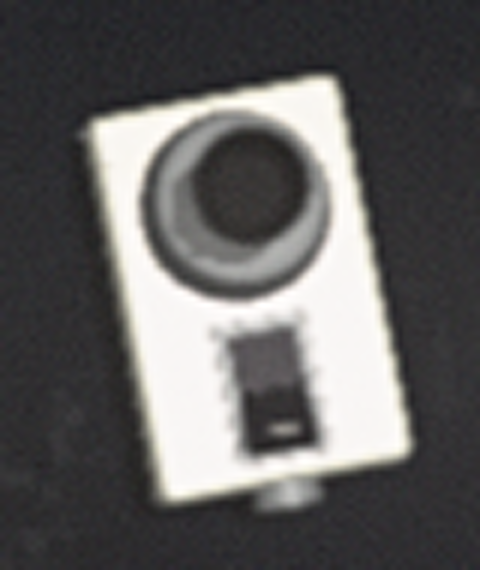

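View pics/crop2.png

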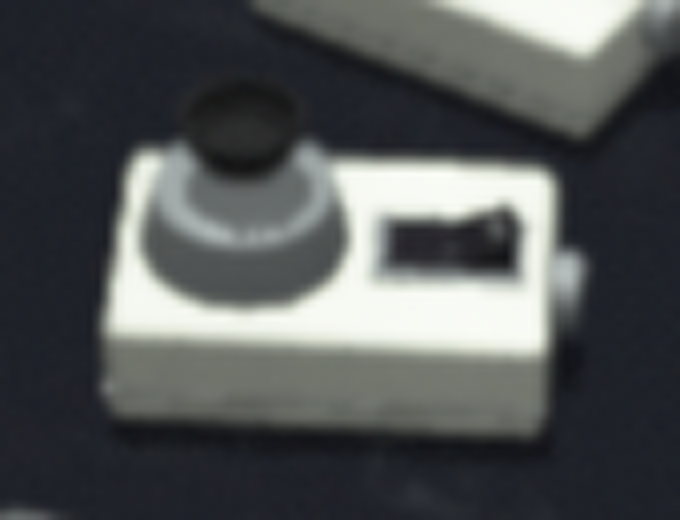

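The crops confirm it: white box, dark rubber cup, and a paddle whose front half is raised with the pale line at its end. In the top view the paddle spans about (329,205) to (332,225), with the pivot near (330.5,215).

```bash
cat >> h.py <<'E'
from scipy.spatial.transform import Rotation as Ro
def pose():
    o=arm.get_obs();q=o['tool_rot'];return o['tool_pos'],Ro.from_quat(np.r_[q[1:],q[0]]),o
def togo(P,Rt):
    p,R,o=pose(); return (R.inv().apply(P-p)*1000).round(1), np.degrees((R.inv()*Rt).as_rotvec()).round(2)
def target(yaw):
    # tool x down; z along device +/-y
    out=[]
    for s in(1,-1):
        x=np.array([0,0,-1.]);z=s*np.array([-np.sin(yaw),np.cos(yaw),0]);y=np.cross(z,x);out.append(Ro.from_matrix(np.c_[x,y,z]))
    return out
E
python3 - <<'E'
from h import *
p,R,o=pose();print(R.as_matrix().round(3))
piv=ray('top',330.5,215,.0565);rear=ray('top',328.8,205,.0565);fr=ray('top',331.8,224.7,.067);line=ray('top',332.3,221.7,.066)
print(rear,piv,fr,line,np.linalg.norm(piv-rear))
yaw=np.radians(10.7);ex=np.array([np.cos(yaw),np.sin(yaw),0])
# side view: paddle front end crop(515,215)/8
g=piv-17*ex/1000;g[2]=.064;print('press',g)
c=arm.camera_info('side');K=np.array(c['camera_matrix']);X=K@(np.array(c['R'])@g+c['t']);print('side px',X[:2]/X[2], 'crop',(X[:2]/X[2]-[235,160])*8)
for Rt in target(yaw): print(togo(np.r_[g[:2],.2],Rt))
E
```

```text
[[-0.     0.916  0.401]
 [ 0.002  0.401 -0.916]
 [-1.     0.    -0.002]]
[ 0.54580334 -0.02030708  0.0565    ] [ 0.52008528 -0.02445596  0.0565    ] [ 0.494767   -0.02623268  0.067     ] [ 0.50242336 -0.0276949   0.066     ] 0.02605056263443973
press [ 0.50338086 -0.0276123   0.064     ]
side px [296.08113137 188.14565799] crop [488.64905094 225.16526389]
(array([   8.2,  450. , -372.1]), array([-1.6705e+02,  0.0000e+00, -1.4000e-01]))
(array([   8.2,  450. , -372.1]), array([12.95, -0.1 , -0.  ]))
```

The projected press point lands on the raised half in the side view, at crop (489,225), and the half length measures 26 mm against 25 mm nominal. Next I move above it and close the fingers.

>>> {"api": "jog_arm", "payload": {
  "offset": [
    [0,50,-41],
    [0,100,-82],
    [0,150,-123],
    [0,200,-164],
    [0,250,-205],
    [0,300,-246],
    [0,350,-288],
    [0,400,-330],
    [8,450,-372],
    [8,450,-372],
    [8,450,-372],
    [8,450,-372],
    [8,450,-372],
    [8,450,-372],
    [8,450,-372]
  ],
  "dr": [
    [2,0,0],
    [4,0,0],
    [6,0,0],
    [8,0,0],
    [10,0,0],
    [12,0,0],
    [13,0,0],
    [13,0,0],
    [13,0,0],
    [13,0,0],
    [13,0,0],
    [13,0,0],
    [13,0,0],
    [13,0,0],
    [13,0,0]
  ],
  "claw": [0,0,0,0,0,0,0,0,0,0,0,0,0,0,0],
  "newtons": 20
}}

```text
clock: 1.6
tool_pos: [0.503, -0.029, 0.2001]
tool_rot: [0.544, 0.451, 0.544, -0.452]
ft_force: [-0.4, -0.0, -0.9]
width: 0.0
```

Run:
```python
from h import *
p,R,o=pose();grab('wrist','w1')
c=arm.camera_info('wrist');K=np.array(c['camera_matrix']);H=np.array(c['hand_eye'])
g=np.array([.50338,-.02761,.064])
X=np.linalg.inv(H)@np.r_[R.inv().apply(g-p),1];u=K@X[:3];print('pred px',u[:2]/u[2],p,R.as_matrix().round(3))
X=np.linalg.inv(H)@np.r_[0,0,0,1];u=K@X[:3];print('tcp px',u[:2]/u[2])
```

```text
pred px [276.4349179  194.41194773] [ 0.5029931  -0.02900761  0.20006647] [[-0.001  0.983  0.184]
 [-0.     0.184 -0.983]
 [-1.    -0.001  0.   ]]
tcp px [277.00153294 256.93767804]
```

View pics/w1.png

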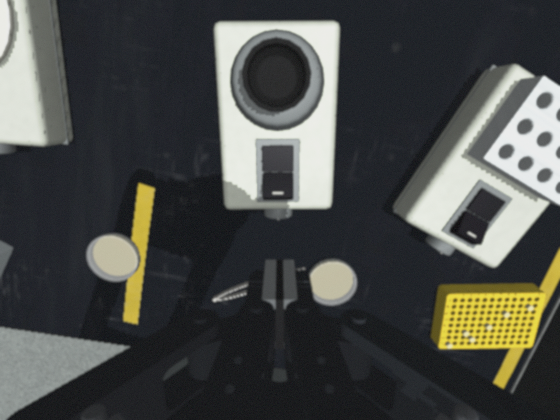

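The wrist view shows the mixer straight ahead, its paddle spanning about (261–294, 147–197). My predicted point (276,194) sits near the pale end line rather than mid-face, so I measure more finely.

Run:
```python
from h import *
p=cv2.imread('pics/w1.png');d=np.load('pics/w1.npy')
c=p[130:220,220:335];cv2.imwrite('pics/cw1.png',cv2.resize(c,None,fx=6,fy=6,interpolation=cv2.INTER_CUBIC))
pp,R,o=pose();ci=arm.camera_info('wrist');K=np.array(ci['camera_matrix']);H=np.array(ci['hand_eye'])
def w(u,v,z=None,dd=None):
    k=np.linalg.inv(K)@[u,v,1.]
    o_=pp+R.apply(H[:3,3]);kk=R.apply(H[:3,:3]@k)
    return o_+kk*((z-o_[2])/kk[2] if z is not None else dd)
for v in range(140,212,4):
    print(v,w(278,v,dd=d[v,278]).round(4), 'deck',w(240,v,dd=d[v,240]).round(4))
b=cv2.cvtColor(p,cv2.COLOR_BGR2GRAY); print(b[140:212,270]);print(b[160,250:305]);print(b[185,250:305])
```

```text
140 [ 0.5528 -0.0202  0.0537] deck [0.546  0.015  0.0514]
144 [ 0.549  -0.0209  0.0524] deck [0.5424 0.0144 0.0517]
148 [ 0.5458 -0.0215  0.0566] deck [0.5385 0.014  0.0506]
152 [ 0.5422 -0.0222  0.0566] deck [0.5349 0.0133 0.0515]
156 [ 0.5385 -0.0229  0.0563] deck [0.5313 0.0127 0.0526]
160 [ 0.5347 -0.0236  0.056 ] deck [0.5276 0.0121 0.0526]
164 [ 0.531  -0.0243  0.0559] deck [0.5237 0.0116 0.0522]
168 [ 0.5274 -0.0249  0.0571] deck [0.5197 0.0111 0.0514]
172 [ 0.5237 -0.0256  0.0573] deck [0.5158 0.0105 0.0512]
176 [ 0.52   -0.0263  0.0581] deck [0.5121 0.0099 0.0521]
180 [ 0.5167 -0.0269  0.0604] deck [0.5084 0.0092 0.0533]
184 [ 0.5131 -0.0276  0.0616] deck [0.5039 0.0088 0.0509]
188 [ 0.5096 -0.0283  0.0629] deck [0.5003 0.0081 0.0526]
192 [ 0.5063 -0.0289  0.0651] deck [0.4963 0.0075 0.0526]
196 [ 0.5025 -0.0296  0.0654] deck [0.4922 0.0069 0.0524]
200 [ 0.4956 -0.0308  0.0542] deck [0.4879 0.0064 0.0516]
204 [ 0.4911 -0.0317  0.0526] deck [0.4837 0.0058 0.0511]
208 [ 0.4852 -0.0327  0.0468] deck [0.4785 0.0054 0.0481]
[174 178 179 176 157 119  81  67  72  72  70  70  70  71  70  69  68  67
  69  67  66  67  65  65  67  64  64  66  66  65  63  61  54  43  39  44
  41  44  40  42  42  46  44  46  45  44  46  40  46  44  45  48  51  49
  50  48  46  36  33  56  84 110 132 147 150 147 139 129 111  93  86  86]
[234 234 234 234 232 218 185 173 174 172 160 127  87  64  67  68  66  67
  68  66  66  67  68  68  69  67  69  68  67  66  69  68  68  68  68  67
  68  71  71  69  68  70  87 127 165 176 178 176 179 204 228 235 235 234
 235]
[232 232 233 233 233 231 217 179 165 163 149 116  76  50  43  43  43  44
  42  46  44  43  45  47  45  45  46  45  45  45  45  48  46  48  44  47
  47  46  48  46  45  49  73 122 159 171 171 169 176 203 227 234 234 234
 234]
```

View pics/cw1.png

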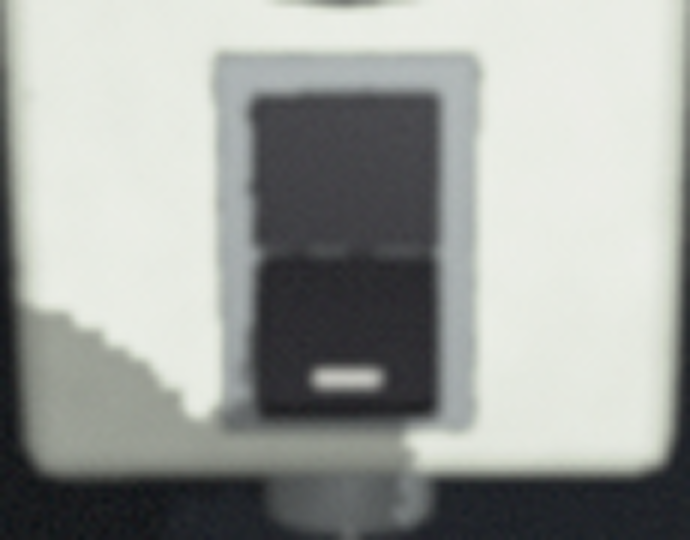

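The wrist view gives the pivot at x≈0.523 and the press point at (0.506, -0.029), with surface height 65 mm against 64 mm expected. The top view gave (0.503, -0.028). I'll shift 2 mm along tool y and descend, going slowly near contact.

>>> {"api": "jog_arm", "payload": {
  "offset": [
    [30,2,0],
    [70,2,0],
    [105,2,0],
    [122,2,0],
    [128,2,0],
    [130,2,0],
    [132,2,0],
    [134,2,0],
    [134,2,0]
  ],
  "dr": [
    [0,0,0],
    [0,0,0],
    [0,0,0],
    [0,0,0],
    [0,0,0],
    [0,0,0],
    [0,0,0],
    [0,0,0],
    [0,0,0]
  ],
  "claw": [0,0,0,0,0,0,0,0,0]
}}

```text
clock: 2.55
tool_pos: [0.5062, -0.0281, 0.067]
tool_rot: [0.545, 0.452, 0.544, -0.451]
ft_force: [-0.6, -0.0, -0.4]
width: -0.0
```

>>> {"api": "jog_arm", "payload": {
  "offset": [
    [1,-1,0],
    [2,-1,0],
    [3,-1,0],
    [4,-1,0],
    [5,-1,0],
    [6,-1,0],
    [7,-1,0],
    [8,-1,0],
    [9,-1,0],
    [9,-1,0]
  ],
  "dr": [
    [0,0,0],
    [0,0,0],
    [0,0,0],
    [0,0,0],
    [0,0,0],
    [0,0,0],
    [0,0,0],
    [0,0,0],
    [0,0,0],
    [0,0,0]
  ],
  "claw": [0,0,0,0,0,0,0,0,0,0]
}}

```text
clock: 3.55
tool_pos: [0.5045, -0.0281, 0.0571]
tool_rot: [0.544, 0.451, 0.544, -0.451]
ft_force: [-0.4, -0.6, -0.7]
width: -0.002
```

>>> {"api": "jog_arm", "payload": {
  "offset": [
    [-10,0,0],
    [-40,0,0],
    [-80,0,0],
    [-120,0,0],
    [-143,0,0],
    [-143,0,0],
    [-143,0,0]
  ],
  "dr": [
    [0,0,0],
    [0,0,0],
    [0,0,0],
    [0,0,0],
    [0,0,0],
    [0,0,0],
    [0,0,0]
  ],
  "claw": [0,0,0,0,0,0,0]
}}

```text
clock: 4.25
tool_pos: [0.5048, -0.0281, 0.2011]
tool_rot: [0.545, 0.452, 0.544, -0.451]
ft_force: [-0.5, -0.0, -0.3]
width: 0.004
```

Run:
```python
from h import *
pp,R,o=pose();p,d=grab('wrist','w2');grab('side','side2')
ci=arm.camera_info('wrist');K=np.array(ci['camera_matrix']);H=np.array(ci['hand_eye'])
for v in range(144,208,4):
    k=np.linalg.inv(K)@[278,v,1.]*d[v,278];print(v,(pp+R.apply(H[:3,:3]@k+H[:3,3])).round(4))
s=cv2.imread('pics/side2.png')
a=cv2.resize(cv2.imread('pics/w2.png')[120:260,200:540],None,fx=2.2,fy=2.2);b=cv2.resize(s[130:290,205:345],(350,280*350//350))
b=cv2.resize(s[130:290,205:345],None,fx=1.8,fy=1.8)
cv=np.zeros((a.shape[0]+b.shape[0],a.shape[1],3),np.uint8);cv[:a.shape[0]]=a;cv[a.shape[0]:,:b.shape[1]]=b;cv2.imwrite('pics/after.png',cv)
print(cv.shape,pp,o['ft_force'])
```

```text
144 [ 0.5511 -0.0197  0.0532]
148 [ 0.5479 -0.0203  0.0571]
152 [ 0.5441 -0.021   0.0562]
156 [ 0.5404 -0.0217  0.056 ]
160 [ 0.5365 -0.0224  0.0544]
164 [ 0.5329 -0.0231  0.0555]
168 [ 0.5292 -0.0238  0.056 ]
172 [ 0.5254 -0.0245  0.056 ]
176 [ 0.5217 -0.0252  0.0567]
180 [ 0.5186 -0.0258  0.0602]
184 [ 0.5149 -0.0265  0.0609]
188 [ 0.5111 -0.0272  0.0614]
192 [ 0.5078 -0.0278  0.0635]
196 [ 0.5044 -0.0284  0.0656]
200 [ 0.4991 -0.0294  0.0604]
204 [ 0.4927 -0.0306  0.0516]
(596, 748, 3) [ 0.50480899 -0.02811833  0.20109797] [-0.49399969 -0.00752993 -0.26495911]
```

View pics/after.png

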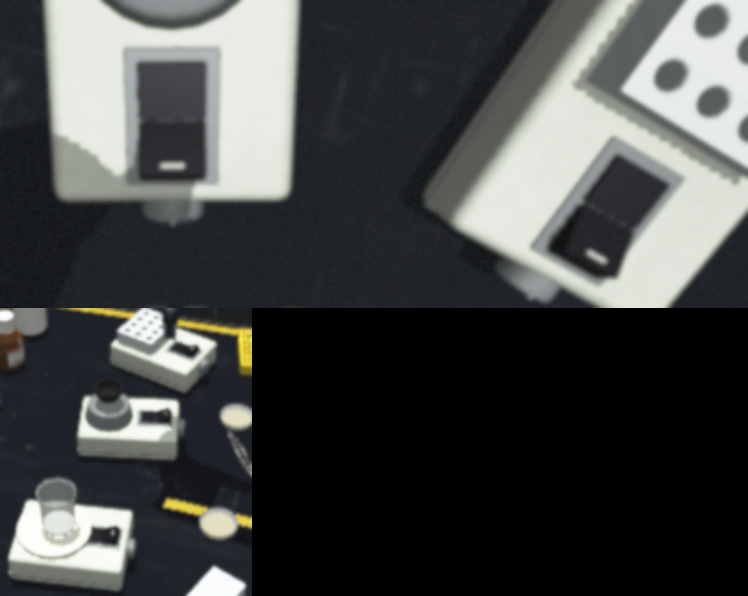

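The result disagrees with what I expected: the mixer's rocker still shows raised (66 mm at the front edge, with the fold visible), and there was no force at 57 mm. I'll descend again and look with the fingers down.

>>> {"api": "jog_arm", "payload": {
  "offset": [
    [30,0,0],
    [70,0,0],
    [105,0,0],
    [125,0,0],
    [134,0,0],
    [138,0,0],
    [140,0,0],
    [140,0,0]
  ],
  "dr": [
    [0,0,0],
    [0,0,0],
    [0,0,0],
    [0,0,0],
    [0,0,0],
    [0,0,0],
    [0,0,0],
    [0,0,0]
  ],
  "claw": [0,0,0,0,0,0,0,0]
}}

```text
clock: 5.15
tool_pos: [0.5053, -0.0282, 0.0609]
tool_rot: [0.545, 0.452, 0.544, -0.451]
ft_force: [0.0, 0.3, 0.2]
width: -0.001
```

Run:
```python
from h import *
pp,R,o=pose();p,d=grab('wrist','w3');grab('side','side3');grab('top','top3')
s=cv2.imread('pics/side3.png');t=cv2.imread('pics/top3.png')
a=cv2.resize(cv2.imread('pics/w3.png')[60:340,180:380],None,fx=2,fy=2);b=cv2.resize(s[150:230,230:330],None,fx=4,fy=4,interpolation=cv2.INTER_CUBIC)
cv=np.zeros((560,800,3),np.uint8);cv[:a.shape[0],:400]=a;cv[:320,400:]=b;e=cv2.resize(t[165:245,285:365],None,fx=3,fy=3);cv[320:560,400:640]=e;cv2.imwrite('pics/down.png',cv)
print(pp,o['ft_force'],o['ft_torque'],o['width'],o['q'])
```

```text
[ 0.50525176 -0.02820072  0.0608641 ] [0.00864748 0.3057195  0.15046002] [-0.0063809 -0.0067094  0.0489124] -0.0005405903228434699 [-1.92403869e-01  4.15973252e-01  1.86953353e+00  1.11759225e-04
  8.54992721e-01  1.19241120e+00]
```

View pics/down.png

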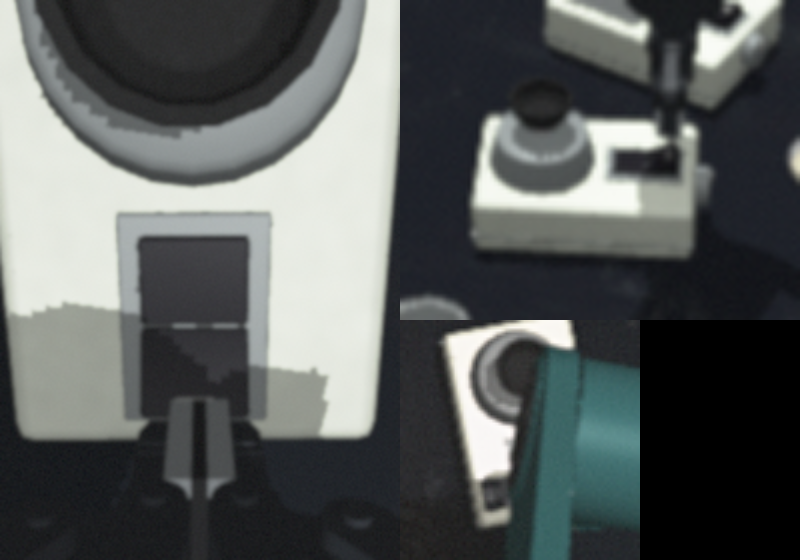

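The fingertips do sit over the front part of the paddle, near its front edge. Going deeper in small steps while reading force.

>>> {"api": "jog_arm", "payload": {
  "offset": [
    [1,3,0],
    [2,3,0],
    [3,3,0],
    [3,3,0]
  ],
  "dr": [
    [0,0,0],
    [0,0,0],
    [0,0,0],
    [0,0,0]
  ],
  "claw": [0,0,0,0]
}}

```text
clock: 5.7
tool_pos: [0.5074, -0.0275, 0.0572]
tool_rot: [0.544, 0.451, 0.544, -0.451]
ft_force: [0.8, -0.2, 0.6]
width: -0.001
```

Run:
```python
from h import *
pp,R,o=pose();p,d=grab('wrist','w4');grab('side','side4')
s=cv2.imread('pics/side4.png')
a=cv2.resize(cv2.imread('pics/w4.png')[140:300,210:350],None,fx=3,fy=3);b=cv2.resize(s[170:215,270:320],None,fx=7,fy=7,interpolation=cv2.INTER_CUBIC)
cv=np.zeros((480,780,3),np.uint8);cv[:480,:420]=a;cv[:315,420:770]=b;cv2.imwrite('pics/down4.png',cv)
print(pp,o['ft_force'],o['ft_torque'])
```

```text
[ 0.5074228  -0.02750505  0.05719517] [ 0.81029039 -0.23140582  0.61176977] [-0.01076327  0.0112818  -0.00223466]
```

View pics/down4.png

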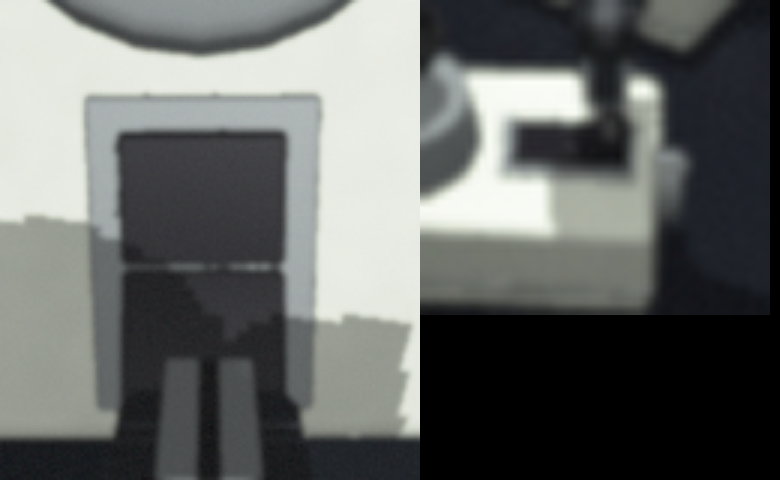

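The rear half is still level, so the rocker hasn't moved. I'll check with the depth data where the fingertips really are.

Run:
```python
from h import *
pp,R,o=pose();ci=arm.camera_info('wrist');K=np.array(ci['camera_matrix']);H=np.array(ci['hand_eye'])
d=np.load('pics/w4.npy')
for u in (270,280,290):
  for v in list(range(226,300,5)):
    k=np.linalg.inv(K)@[u,v,1.]*d[v,u];X=H[:3,:3]@k+H[:3,3];print(u,v,d[v,u].round(4),'tool mm',(X*1000).round(1),'w',(pp+R.apply(X)).round(4))
c=arm.camera_info('side');K=np.array(c['camera_matrix'])
for z in(0,.02,.04):
  X=K@(np.array(c['R'])@(pp+[0,0,z])+c['t']);print('tcp side px +z',z,X[:2]/X[2],((X[:2]/X[2])-[270,170])*7+[420,0])
```

```text
270 226 0.1776 tool mm [ 1.6 17.7 -3.8] w [ 0.5242 -0.0205  0.0556]
270 231 0.1771 tool mm [ 0.4 15.3 -3.8] w [ 0.5218 -0.021   0.0569]
270 236 0.1761 tool mm [-1.4 13.1 -3.7] w [ 0.5196 -0.0214  0.0586]
270 241 0.1763 tool mm [-2.1 10.4 -3.7] w [ 0.517  -0.0219  0.0593]
270 246 0.1769 tool mm [-2.3  7.6 -3.8] w [ 0.5142 -0.0224  0.0596]
270 251 0.1758 tool mm [-4.2  5.5 -3.7] w [ 0.5122 -0.0228  0.0614]
270 256 0.1758 tool mm [-4.9  2.9 -3.7] w [ 0.5096 -0.0233  0.0622]
270 261 0.1505 tool mm [-28.8  11.6  -3. ] w [ 0.5183 -0.0224  0.086 ]
270 266 0.1445 tool mm [-34.8  12.1  -2.9] w [ 0.5189 -0.0224  0.0921]
270 271 0.1418 tool mm [-38.   11.3  -2.8] w [ 0.5181 -0.0227  0.0952]
270 276 0.1362 tool mm [-43.6  12.   -2.6] w [ 0.5187 -0.0227  0.1009]
270 281 0.1328 tool mm [-47.3  11.7  -2.6] w [ 0.5185 -0.0228  0.1045]
270 286 0.1288 tool mm [-51.4  11.8  -2.4] w [ 0.5186 -0.0229  0.1086]
270 291 0.1266 tool mm [-54.   11.1  -2.4] w [ 0.518  -0.0231  0.1112]
270 296 0.1219 tool mm [-58.7  11.9  -2.3] w [ 0.5187 -0.0231  0.1159]
280 226 0.1765 tool mm [ 0.6 18.1  1.7] w [ 0.5255 -0.02
[... 1554 characters left out ...]
m [-34.   11.7   6. ] w [ 0.5201 -0.0313  0.0912]
290 271 0.1424 tool mm [-37.4  11.    5.9] w [ 0.5194 -0.0313  0.0947]
290 276 0.1367 tool mm [-43.2  11.7   5.7] w [ 0.52   -0.031   0.1004]
290 281 0.1333 tool mm [-46.9  11.5   5.6] w [ 0.5198 -0.0309  0.1041]
290 286 0.1289 tool mm [-51.4  11.8   5.5] w [ 0.5201 -0.0307  0.1086]
290 291 0.1256 tool mm [-54.9  11.7   5.4] w [ 0.5199 -0.0306  0.1121]
290 296 0.1223 tool mm [-58.4  11.6   5.2] w [ 0.5199 -0.0305  0.1156]
tcp side px +z 0 [294.73363779 189.60610941] [593.13546456 137.24276589]
tcp side px +z 0.02 [294.93390606 184.68251414] [594.5373424  102.77759897]
tcp side px +z 0.04 [295.13784356 179.66871062] [595.96490492  67.68097436]
```

Run:
```python
from h import *
d=np.load('pics/side4.npy');c=arm.camera_info('side');K=np.array(c['camera_matrix']);R=np.array(c['R']);t=np.array(c['t'])
vv,uu=np.mgrid[165:205,284:312];D=d[165:205,284:312]
P=(np.stack([uu,vv,np.ones_like(uu)],-1)@np.linalg.inv(K).T*D[...,None]-t)@R
for v in range(168,200,1):
    print(v,' '.join('%4d'%(P[v-165,u-284,2]*1000) for u in range(286,310,2)),'|',P[v-165,296-284].round(3))
s=cv2.imread('pics/side4.png');cv2.imwrite('pics/s4b.png',cv2.resize(s[150:210,265:325],None,fx=10,fy=10,interpolation=cv2.INTER_NEAREST)*1)
```

```text
168    7   10   12  158  161  178  165  151  157   35   45   44 | [0.497 0.018 0.179]
169    2    9   14  152  149  176  156  149  153   34   37   39 | [0.496 0.02  0.177]
170    0   -4    5  146  150  179  152  150  150   32   33   38 | [0.495 0.027 0.179]
171   -4   -4    2  171  173  176  170  165   21   24   31   30 | [0.494 0.028 0.176]
172    3    0    3  174  174  174  171  172   13   22   27   26 | [0.494 0.03  0.174]
173    2   -3    1  171  169  176  172  174   11   17   20   19 | [0.492 0.038 0.177]
174    7   -1   -1  167  169  167  173  168   10   13   19   17 | [0.494 0.031 0.167]
175   -3    1    3  159  164  162  162  162   -4   12   13   10 | [0.494 0.029 0.163]
176    0    0    1  153  153  149  157  156    2   -1    4    1 | [0.496 0.018 0.15 ]
177    0   -1   -2  144  144  143  143  148    1   -1    1   -4 | [0.496 0.015 0.144]
178    1    1   -1  129  132  132  127  133    2    1    0    3 | [0.498 0.006 0.132]
179    1   -3    0    1  109  107  107    0    1    0    3    2 | [ 0.503 -0.019  0.108]
180    1    4 1046   -2  107  107  107    3   -2   -2   -2    0 |
[... 1011 characters left out ...]
   56   56   58   62   59   62   49   46   44   49    4 | [ 0.501 -0.015  0.059]
193   57   58   53   58   59   55   58   53   50   49   46    0 | [ 0.5   -0.015  0.056]
194   55   52   49   53   50   50   56   53   50   44   46    0 | [ 0.5   -0.015  0.051]
195   51   49   54   52   52   52   51   49   52   45   42    2 | [ 0.499 -0.009  0.052]
196   51   51   56   50   54   54   54   52   53   41   42    1 | [ 0.497 -0.002  0.054]
197   56   55   56   53   53   51   50   52   49   38   37    0 | [ 0.497 -0.001  0.051]
198   47   48   53   52   51   47   51   51   47   38   37    2 | [ 0.497 -0.     0.048]
199   52   53   51   51   50   52   55   53   48   35   37    0 | [0.495 0.009 0.053]
```

View pics/s4b.png

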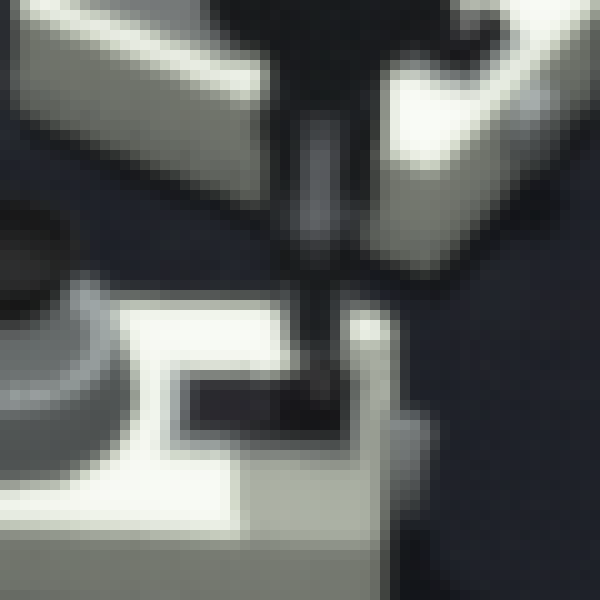

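Both views agree. In the side depth the fingers end at z≈0.08, and in the wrist depth about 27 mm behind the reported TCP, while the TCP reads 0.057. So the real fingertips are roughly 25 mm short of the reported TCP. The rocker is untouched, and I need contact at TCP z≈0.042. I'll back off 4 mm for drum clearance and descend with force checks.

>>> {"api": "jog_arm", "payload": {
  "offset": [
    [2,-4,0],
    [4,-4,0],
    [6,-4,0],
    [8,-4,0],
    [10,-4,0],
    [12,-4,0],
    [12,-4,0]
  ],
  "dr": [
    [0,0,0],
    [0,0,0],
    [0,0,0],
    [0,0,0],
    [0,0,0],
    [0,0,0],
    [0,0,0]
  ],
  "claw": [0,0,0,0,0,0,0]
}}

```text
clock: 6.5
tool_pos: [0.5035, -0.0282, 0.045]
tool_rot: [0.544, 0.451, 0.544, -0.451]
ft_force: [0.2, 0.2, 0.7]
width: -0.003
```

Run:
```python
from h import *
pp,R,o=pose();grab('side','side5');p,dw=grab('wrist','w5')
ci=arm.camera_info('wrist');Kw=np.array(ci['camera_matrix']);H=np.array(ci['hand_eye']);print('cam in tool',H[:3,3])
d=np.load('pics/side5.npy');c=arm.camera_info('side');K=np.array(c['camera_matrix']);Rc=np.array(c['R']);t=np.array(c['t'])
vv,uu=np.mgrid[140:205,270:320];D=d[140:205,270:320]
P=(np.stack([uu,vv,np.ones_like(uu)],-1)@np.linalg.inv(K).T*D[...,None]-t)@Rc
for v in range(174,198,1):
    print(v,' '.join('%4d'%(P[v-140,u-270,2]*1000) for u in range(286,310,2)))
a=cv2.resize(cv2.imread('pics/w5.png')[100:300,180:380],None,fx=2,fy=2);b=cv2.resize(cv2.imread('pics/side5.png')[120:220,240:340],None,fx=4,fy=4)
cv2.imwrite('pics/d5.png',np.hstack([a,b]));print(pp,o['ft_force'],o['ft_torque'])
```

```text
cam in tool [-0.16534797  0.07857278  0.0011309 ]
174   -2    1    0    0  157  162  163  154  132   10   16   15
175    5    0    4    1  161  160  162  160  129   11    9   11
176   -3    0   -4    0  160  161  159  161   -4   -1    6   -5
177   -3    0   -1   -2  157  159  161  154   -1    3    2    0
178   -3    0    3    1  156  156  152  159   -3    0    1    5
179    0    0    1    0  140  141  145  147    2    1   -4    4
180    0   -1   -1    1  125  132  133  136    1   -2    0    0
181   49   51   53   55  119  117  113  127   -1   -3    4    0
182   54   53   50   52   95  100   94   94   52    2    1    2
183   51   48   52   54   91   94   99   91   55    0   -2    0
184   54   54   53   47   85   87   87   82   52    5   -5    0
185   46   48   53   49   82   91   84   83   50    4   -5   -1
186   53   51   52   50   81   82   85   80   52   -3    4    0
187   55   59   56   62   72   83   75   73   50    0    0   -1
188   58   51   55   55   70   66   76   69   52    0   -1   -2
189   55   59   57   59   65   63   64   54   51    2    1   -3
190   58   54   56   63   60   59   67   52   50    0    0   -1
191   55   57   55   58   58   65   68   52   49   -1   -2    2
192   53   55   54   60   62   65   65   55   54   48   47   -3
193   56   57   52   52   58   60   54   53   51   48   49    0
194   51   57   50 1046   57   57   57   52   49   48   47    0
195   48   54   53   52   57   53   54   47   54   44   45    2
196   52   54   52   50   50   57   51   52   53   45   44    0
197   49   52   49   51   50   49   52   53   51   43   40   -2
[ 0.50346662 -0.0282319   0.04499769] [0.15077336 0.19212646 0.7266522 ] [-0.0515137   0.04793067 -0.01802881]
```

View pics/d5.png

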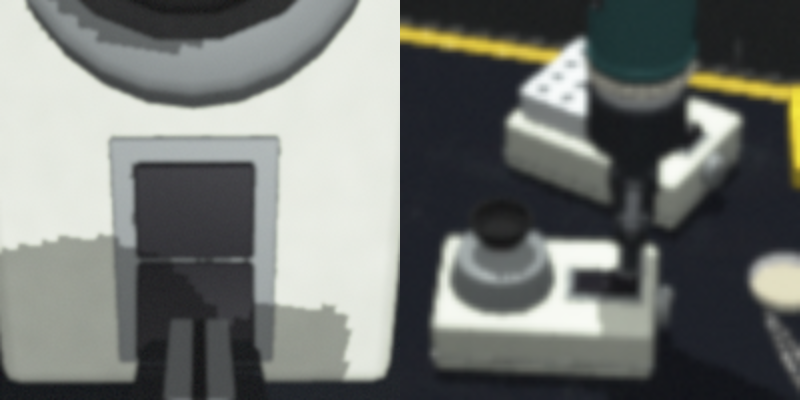

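The tip is now at about 0.070, just above the raised edge (0.067), with no contact yet. The gripper body is clear of the drum. Continuing in 1 mm rows.

>>> {"api": "jog_arm", "payload": {
  "offset": [
    [1,0,0],
    [2,0,0],
    [3,0,0],
    [4,0,0],
    [5,0,0],
    [5,0,0]
  ],
  "dr": [
    [0,0,0],
    [0,0,0],
    [0,0,0],
    [0,0,0],
    [0,0,0],
    [0,0,0]
  ],
  "claw": [0,0,0,0,0,0]
}}

```text
clock: 7.2
tool_pos: [0.5036, -0.0282, 0.0401]
tool_rot: [0.544, 0.452, 0.544, -0.451]
ft_force: [-0.0, 0.4, 1.2]
width: -0.001
```

>>> {"api": "jog_arm", "payload": {
  "offset": [
    [1,0,0],
    [2,0,0],
    [3,0,0],
    [3,0,0]
  ],
  "dr": [
    [0,0,0],
    [0,0,0],
    [0,0,0],
    [0,0,0]
  ],
  "claw": [0,0,0,0]
}}

```text
clock: 7.6
tool_pos: [0.5037, -0.0283, 0.0371]
tool_rot: [0.544, 0.451, 0.544, -0.451]
ft_force: [-0.2, -0.2, 0.7]
width: -0.002
```

Run:
```python
from h import *
pp,R,o=pose();grab('side','side6');p,dw=grab('wrist','w6')
a=cv2.resize(cv2.imread('pics/w6.png')[140:300,200:360],None,fx=2.5,fy=2.5);b=cv2.resize(cv2.imread('pics/side6.png')[160:210,265:315],None,fx=8,fy=8)
cv2.imwrite('pics/d6.png',np.hstack([a,b]));print(pp,o['ft_force'],o['ft_torque'])
```

```text
[ 0.5036505  -0.02826429  0.03711897] [-0.17361356 -0.24556761  0.66508433] [-0.00432489  0.01852892 -0.01074128]
```

View pics/d6.png

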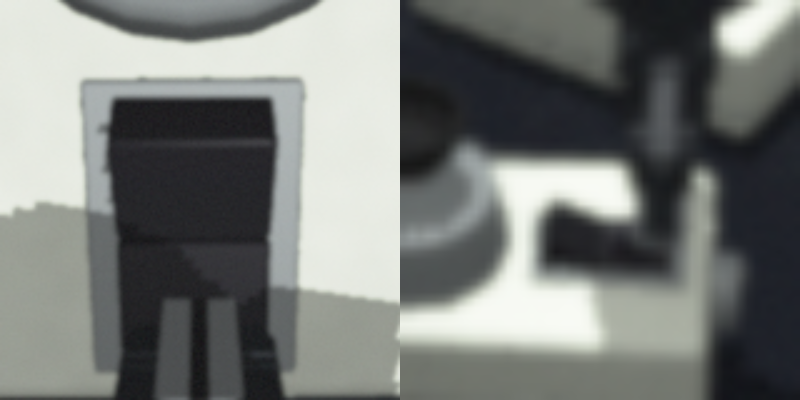

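The rocker has snapped over. Both views show the rear half raised, with its end face at wrist crop (190,120), and the front half down. I retract straight up and verify.

>>> {"api": "jog_arm", "payload": {
  "offset": [
    [-10,0,0],
    [-40,0,0],
    [-80,0,0],
    [-120,0,0],
    [-160,0,0],
    [-160,0,0],
    [-160,0,0],
    [-160,0,0]
  ],
  "dr": [
    [0,0,0],
    [0,0,0],
    [0,0,0],
    [0,0,0],
    [0,0,0],
    [0,0,0],
    [0,0,0],
    [0,0,0]
  ],
  "claw": [0,0,0,0,0,0,0,0]
}}

```text
clock: 8.5
tool_pos: [0.5026, -0.0281, 0.1966]
tool_rot: [0.544, 0.451, 0.545, -0.452]
ft_force: [-0.0, -0.2, -0.7]
width: -0.002
```

Run:
```python
from h import *
pp,R,o=pose();p,d=grab('wrist','w7');grab('side','side7')
ci=arm.camera_info('wrist');K=np.array(ci['camera_matrix']);H=np.array(ci['hand_eye'])
for v in range(148,208,6):
    k=np.linalg.inv(K)@[278,v,1.]*d[v,278];print(v,(pp+R.apply(H[:3,:3]@k+H[:3,3])).round(4))
a=cv2.resize(cv2.imread('pics/w7.png')[130:270,200:540],None,fx=2.2,fy=2.2);b=cv2.resize(cv2.imread('pics/side7.png')[130:290,205:345],None,fx=1.8,fy=1.8)
cv=np.zeros((a.shape[0]+b.shape[0],a.shape[1],3),np.uint8);cv[:a.shape[0]]=a;cv[a.shape[0]:,:b.shape[1]]=b;cv2.imwrite('pics/after7.png',cv)
print(pp,o['ft_force'],o['clock'])
```

```text
148 [ 0.5466 -0.02    0.0646]
154 [ 0.5413 -0.021   0.0645]
160 [ 0.5355 -0.022   0.0611]
166 [ 0.5298 -0.0231  0.0595]
172 [ 0.5232 -0.0243  0.0542]
178 [ 0.5177 -0.0253  0.0549]
184 [ 0.5123 -0.0264  0.0567]
190 [ 0.5063 -0.0275  0.0559]
196 [ 0.5002 -0.0286  0.0551]
202 [ 0.4931 -0.0299  0.051 ]
[ 0.50262628 -0.02808717  0.19657842] [-0.03367589 -0.20159094 -0.68202472] 8.5
```

View pics/after7.png

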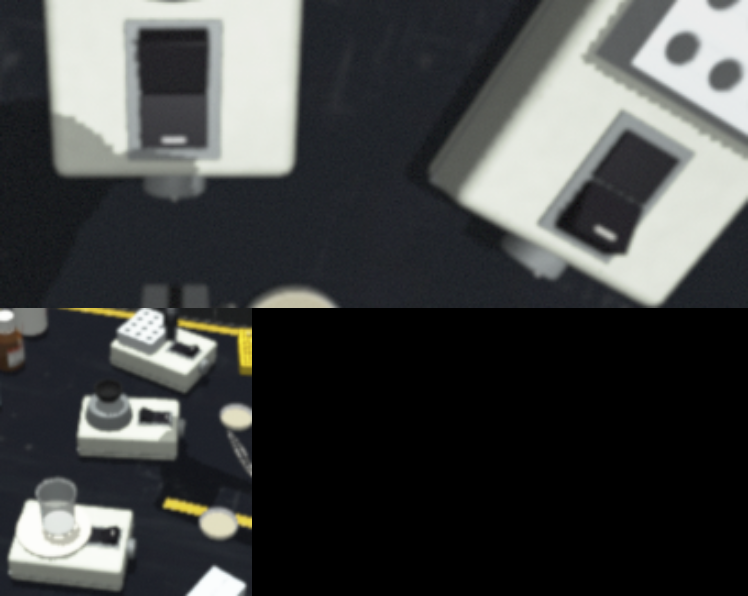

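The mixer's front half is now level at about 56 mm and its rear half is raised. The heater and stirrer rockers are unchanged (off), and the arm is clear. Handing in.

```bash
python3 -c "
from workcell import arm
print(arm.sign_off())"
```

```text
the job is handed in; nothing more can be done
None
```

The vortex mixer is switched on: I pressed the raised front half of its rocker with the closed fingertips until it snapped over, then lifted straight off. I handed the job in at about 8.6 s.

**Last checks:**
- **Mixer:** the wrist depth shows the front half level at about 55–56.5 mm (56.5 expected), and the rear half raised.
- **Other switches:** the stirrer and heater rockers still look off in the pictures. I never moved near the yellow look-alike.
- **Arm:** it was about 0.2 m up, touching nothing.

**What disagreed:** my first descent, to a reported tool-tip height of 57 mm, did not reach the rocker. The wrist and side depth images both showed the fingers ending about 25 mm short of the reported tip. I corrected for that, and the switch snapped with the tip reported between 40 and 37 mm. The top and wrist views also differed by about 3 mm on where to press.

The force readings stayed within about 1 N of zero at the end of each move, so I confirmed the snap from the pictures and depth, not from force.

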